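Put the glue away in its airtight box and snap the lid shut

TASK

Put the small glue jar away in the airtight box: set it down upright on the box's floor, without dropping it, while the lid is open. Then swing the lid down and press it steadily against its gasket until the latch catches and the lid stays shut by itself, without straining it (never more than 28 N on the lid). Leave the hammer, the thread spool and the mug where they are.

Things in the scene. Friction and masses are not known exactly. Their poses are not given: they have to be found in the camera images.
- jar: closed cylindrical glue jar with a paper label and a black cap, 54 mm in diameter, 68 mm tall, about 220 g; loose, upright on the bench; origin at the centre of its underside, z up
- box: fixed grey plastic box, open on top, 180 (x) by 210 (y) mm outside, walls and floor 8 mm thick, wall tops 86 mm above the bench; origin at the centre of its underside, z up. Its own +x side carries the hinges, the middle of its -x side the latch
- hinge (a point): point on the lid's hinge line, at the middle of the box's +x side: 93 mm from the box's origin along +x, 97 mm above the bench; axes as the box's. The hinge line runs along the box's y
- box_floor (a point): centre of the box's inner floor (8 mm above the bench); the clear inside is 164 by 194 mm, but a rubber gasket lip narrows the mouth by some 8 mm on the latch side
- lid (a joint): angle of the lid in rad, growing as it opens: 0 is level, about 1.5 upright. White plastic slab, 182 mm from hinge line to front edge (towards the box's -x when shut), 214 mm wide, 8 mm thick, its underside passing through the hinge line; 0.2 kg, on a stiff hinge that stays at any angle (1 to 3 N at the front edge moves it). Caught by the latch it rests between -0.03 and 0.046; uncaught it springs back by 0.06 or more, to above 0.05
- lid_press (a point): point on the lid's outer face where it is to be pressed, on the middle line, 150 mm from the hinge line (face 8 mm outside the hinge line); moves with the lid; z out of the outer face. In the last 20 mm of the front edge's way a rubber gasket pushes back, more with every mm. Pressed here straight down, the latch catches at some 17 N (15 to 20); the hard rim follows 1 to 2 mm farther
- hammer: hammer lying on the bench, bystander; origin at its middle
- spool: wooden thread spool, 52 mm in diameter, 70 mm tall, standing, bystander; origin at the centre of its underside
- mug: white mug, 76 mm in diameter, 90 mm tall, bystander; origin at the centre of its underside
- tongue (a point): tip of the steel tongue, 28 mm wide, that juts 12 mm from the middle of the lid's front edge (197 mm from the hinge line); it pushes the latch's bevelled spring bolt aside and snaps under it
- latch (a point): top of the black latch block, 18 (box x) by 44 (box y) mm, on the middle of the box's -x side, 125 mm from the box's origin, 122 mm above the bench by design. Rim, gasket and latch form one height-adjustable frame, set up to 7 mm higher or lower at this end from box to box, which this point does not show
Mind the look-alikes: they are no part of the job. Several things look just like the jar: the one meant starts nearest to the robot's base.

How it is judged (in metres and radians):
On the way, in this order (a step that is already met when the one before it is completed fails the run):
1. the glue jar stands upright on the box's floor, let go, with the lid still open (x of jar in the frame of box between -0.07 and 0.07 m and y of jar in the frame of box between -0.085 and 0.085 m and z of jar in the frame of box below 0.013 m and angle between jar's own z axis and vertical below 0.15 rad and contact force between the fingers and jar below 0.1 N and value of joint lid above 0.8 rad), for 0.2 s.
2. the lid is swung down and pressed home against its gasket (value of joint lid below 0.048 rad), for 0.2 s.
At the end, for the whole second after the job is handed in: the lid stays shut by its latch (lid angle below 0.048 rad, at rest) and the jar stands upright (within 0.15 rad), at rest, on the floor inside the box (value of joint lid below 0.048 rad and velocity of joint lid between -0.03 and 0.03 rad/s and x of jar in the frame of box between -0.07 and 0.07 m and y of jar in the frame of box between -0.085 and 0.085 m and z of jar in the frame of box below 0.013 m and angle between jar's own z axis and vertical below 0.15 rad and linear speed of jar below 0.02 m/s); the robot touches nothing.
It fails at once if the lid is strained: the gripper presses on it with more than 28 N (contact force between any of the fingers, the arm and lid above 28 N).
It fails at once if the jar is dropped (falls inside the box faster than 0.7 m/s) (horizontal distance between jar and box below 0.1 m and height (world z) of jar below 0.06 m and linear speed of jar above 0.7 m/s).
It fails at once if the spool is moved by more than 30 mm (distance of spool from where it was at the start of the episode above 0.03 m).
It fails at once if the hammer is moved by more than 30 mm (distance of hammer from where it was at the start of the episode above 0.03 m).
It fails at once if the mug is moved by more than 30 mm (distance of mug from where it was at the start of the episode above 0.03 m).
It also fails if it takes over 64 s, if anything falls off the work surface, if the arm or the gripper's body presses on something with over 40 N, if the wrist force passes 120 N, or if a joint passes its speed limit or range.

ROBOT

A 6-joint arm with a two-finger parallel gripper is mounted at the origin on the work surface. World frame = base frame: x ahead of the robot, y to its left, z up, the work surface at z = 0. Lengths are in mm, angles in rad, forces in N, time in s.
With the tool pointing down it reaches from about 425 to 950 mm from the base axis. Payload 3.5 kg.
Tool frame: the origin (TCP) lies midway between the tips of the shut fingers; the grasp point (between the pads) lies 19 mm behind it; z points along the fingers, y is the line along which they close (so a half turn about z gives the same grasp; the last joint's range is limited). The gripper opens to 85 mm and grips with 20 to 120 N. Pads are 22 mm wide; open, the fingers measure 114 mm over their backs; the gripper's body (76 mm by 85 mm) begins 54 mm behind the grasp point. The pads swing forward as they close: fully open they stand 13 mm farther back than shut.
Start: joints at [1.075, 0.286, 1.577, -0, 1.279, -0.15], TCP at [228.754, 635.042, 231.325] pointing down, gripper open.
Joint ranges: [-2.77, 2.77], [-0.9, 2.22], [0.21, 2.48], [-1.53, 4.67], [0.24, 2.81], [-2.84, 2.84]. Speed limits (rad/s): [2.79, 2.79, 3.14, 3.14, 3.14, 3.14].

INTERFACE

Orientations are given as a rotation vector (axis times angle).
In Python, from rig import get_state, grab_frame, get_calibration, close_job gives the robot as it stands.
- The arm moves only by the shell command python3 -m crank 'ROWS' [FORCE]. ROWS is JSON, a list of rows, each a list of 5 numbers: the shift along the tool's x, y, z in cm, then the turn about the tool's z in rad, then the gripper's target within -1 to 1 (shut at 1, half-way at 0, fully open at -1). A call has 1 to 12 rows; each row shifts and turns the commanded pose from where the row before left it, along the tool's axes as they then stand; what a row does not reach is not made up. A row lasts 1/8 s, in which the tool goes at most 62.5 mm and 10.7 degrees, less where a joint would pass 70% of its speed; a pose out of reach is approached as far as the arm can. A call with a gripper value outside its range is refused whole. The fingers move at their own pace and stop on an object; FORCE is the grip in N (left out, the last holds). Time passes only in rows, so rows that do not move let the fingers close. It gives the time, the measured TCP pose, the force, the opening and the grip force at its end, in the units of the state.
- get_state(): the state, without advancing time (a new reading comes with each control period).
- grab_frame(name): name is "side" or "top" or "wrist"; returns (picture, depth): 420x560x3 uint8, red, green, blue; 420x560 float32, mm along the optical axis (not along the pixel's ray), 0 where there is no reading.
- get_calibration(name): a dict with "fx", "fy", "cx", "cy" (pixels), "view" (4x4, takes a point from world to camera coordinates). Camera axes: x right, y up, looking along -z (the intrinsics and any distortion apply to the point x, -y, -z); pixel columns grow to the right and rows downward; lengths in mm; the calibration is good to about 2 mm. A picture is of the moment at which its call begins: read the wrist's pose just before it. get_calibration takes no time and is no camera call; for the wrist camera it gives the pose at the moment of the call.
- close_job(): hands the job in; it is judged then, once.
The state is a dict: "time": time; "joints": joint angles; "joint_velocities": joint speeds; "tau": joint torques, N m; "tool_pos": TCP position; "tool_rot": TCP orientation; "force": force on the tool from outside, world axes, zero at the start; "moment": the same for the moment, N m; "gripper_width": opening from 0.0 (shut) to 1.0 (fully open); "grasp_force": force on a finger pad.
Only numpy, scipy, OpenCV 4.12 (cv2) and the standard library are available. Lean on these libraries where they do the work, as an engineer would, in place of code of your own. Each camera call takes 0.05 s, during which the arm holds its last target. There are 200 camera calls.

## Working session

There is one attempt and no reset: what is moved stays moved. The work goes in short steps, Python scripts to look and compute and a shell command to move; the robot and the scene stay as the last step left them, time stands still between calls to the robot, and variables do not carry over. Pictures are saved under pics/ and viewed, at most 10 in all, crops included, and the job is handed in when it is done.

```bash
mkdir -p pics
cat > h.py <<'E'
import numpy as np, cv2
from rig import *
def pts(name, d=None):
    c=get_calibration(name); im,dp=grab_frame(name)
    v,u=np.mgrid[:420,:560]; z=dp
    P=np.stack([(u-c['cx'])/c['fx']*z,-(v-c['cy'])/c['fy']*z,-z,np.ones_like(z)],-1)
    W=P@np.linalg.inv(np.array(c['view'])).T
    W=W[...,:3]; W[dp==0]=np.nan
    return im,W,c
E
python3 - <<'E'
from h import *
for n in('top','side'):
    im,W,c=pts(n); cv2.imwrite(f'pics/{n}0.png',im[...,::-1]); np.save(f'{n}0.npy',W); print({k:v for k,v in c.items()})
s=get_state();print(s)
E
```

```text
{'fx': 388.12326960575473, 'fy': 388.12326960575473, 'cx': 273.843396093026, 'cy': 216.740792160915, 'view': array([[ 6.11176234e-02, -9.98129029e-01, -1.75454698e-03,
        -4.50150147e+01],
       [ 9.75458838e-01,  5.93567636e-02,  2.12030259e-01,
        -5.66291017e+02],
       [-2.11529412e-01, -1.46702739e-02,  9.77261526e-01,
        -9.72136549e+02],
       [ 0.00000000e+00,  0.00000000e+00,  0.00000000e+00,
         1.00000000e+00]])}
{'fx': 526.8731183502023, 'fy': 526.8731183502023, 'cx': 285.1856076755084, 'cy': 209.40387454434384, 'view': array([[ 9.88255879e-01, -1.51795475e-01,  1.75627903e-02,
        -5.73561842e+02],
       [ 8.62466355e-02,  6.48963520e-01,  7.55915252e-01,
        -9.77279588e+01],
       [-1.26142125e-01, -7.45522960e-01,  6.54433863e-01,
        -1.46332924e+03],
       [ 0.00000000e+00,  0.00000000e+00,  0.00000000e+00,
         1.00000000e+00]])}
{'time': 0.1, 'joints': array([ 1.07501153e+00,  2.87099886e-01,  1.57803206e+00, -3.13140613e-06,
        1.27861674e+00, -1.49987404e-01]), 'joint_velocities': array([ 0.00041959, -0.00177994, -0.00289821,  0.00099842,  0.00156365,
        0.00037716]), 'tau': array([ 8.70448421e-04, -4.07297802e+01, -2.93697864e+01, -1.18123648e-04,
        3.46448025e-03,  2.33107920e-05]), 'tool_pos': array([228.46630737, 634.52426711, 230.06950775]), 'tool_rot': array([-0.54035615, -3.0940797 ,  0.00321247]), 'force': array([ 0.57508712, -0.73702347,  0.25563671]), 'moment': array([0.04067745, 0.00990711, 0.01761451]), 'grasp_force': 0.0, 'gripper_width': 0.9985803992999472}
```

View pics/top0.png

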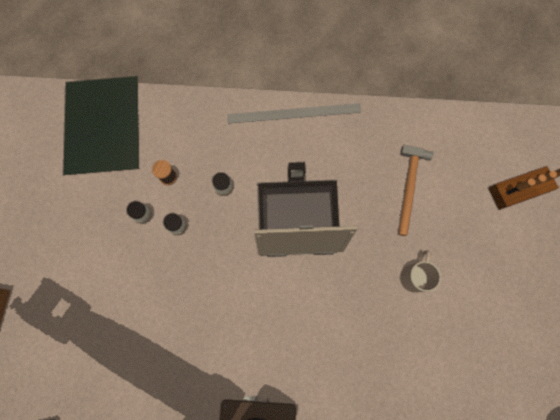

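View pics/side0.png

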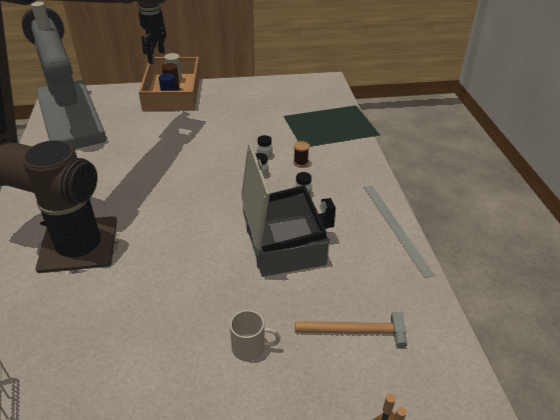

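Top view: three jars with black caps at about (138,211), (174,223) and (222,183), the orange spool at (164,172), the mug at (425,277), the hammer at (410,190). The box is at (298,210), its latch at (297,172) away from the robot, and the upright lid at (305,240) on the robot's side. The side view agrees.

Run:
```python
from h import *
W=np.load('top0.npy'); im=cv2.imread('pics/top0.png')
for n,(u,v) in dict(j1=(138,211),j2=(174,223),j3=(222,183),spool=(164,172)).items():
    w=W[v-16:v+17,u-16:u+17].reshape(-1,3); t=w[w[:,2]>58]; r=t.min(0),t.max(0)
    print(n,len(t),np.round((r[0]+r[1])/2,1),np.round(r[1]-r[0],1),np.linalg.norm(((r[0]+r[1])/2)[:2]).round())
# box
w=W[150:265,240:365].reshape(-1,3); w=w[~np.isnan(w[:,0])]
rim=w[(w[:,2]>78)&(w[:,2]<105)]
r=cv2.minAreaRect(rim[:,:2].astype(np.float32)); print('rim',r,cv2.boxPoints(r).round(1).tolist(),np.median(rim[:,2]))
fl=w[(w[:,2]<16)&(w[:,2]>4)]; r=cv2.minAreaRect(fl[:,:2].astype(np.float32));print('floor',r,cv2.boxPoints(r).round(1).tolist())
lid=w[w[:,2]>135]; print('lid',lid.min(0),lid.max(0))
c=lid.mean(0);U,S,V=np.linalg.svd(lid-c,full_matrices=False);print(c,V[2],S)
top=lid[lid[:,2]>lid[:,2].max()-15];print('lidtop',top.mean(0),top.min(0),top.max(0))
for (u,v) in [(297,172),(293,166),(301,166),(297,180)]: print(u,v,W[v,u].round(1))
la=w[(w[:,2]>108)&(w[:,2]<130)&(w[:,0]>w[:,0].max()-120)]
lb=la[la[:,0]>np.nanmedian(rim[:,0])]; print('latch',lb.min(0),lb.max(0),len(lb))
```

```text
j1 273 [565.2 360.4  66. ] [46.8 47.9 15.4] 670.0
j2 266 [538.  258.6  67.1] [46.3 47.2 13. ] 597.0
j3 255 [658.4 140.   67.1] [47.1 46.3 15.9] 673.0
spool 285 [680.8 303.6  67.4] [50.2 50.9 17.1] 745.0
rim ((584.954833984375, -71.0048828125), (232.91281127929688, 209.78515625), 5.8004536628723145) [[458.5, 21.600000381469727], [479.70001220703125, -187.10000610351562], [711.4000244140625, -163.60000610351562], [690.2000122070312, 45.099998474121094]] 98.0465129807543
floor ((618.45849609375, -89.41619873046875), (331.572509765625, 358.96636962890625), 3.4923911094665527) [[442.0, 79.5999984741211], [463.8999938964844, -278.70001220703125], [794.9000244140625, -258.5], [773.0, 99.80000305175781]]
lid [ 462.15023137 -186.95608941  135.25535573] [511.47902304  25.72760228 294.93001502]
[487.71851629 -80.6964466  226.33304064] [-0.98263769 -0.09889758  0.15697909] [2853.26457352 2190.00154307   77.34084881]
lidtop [498.2571292  -77.95555726 282.93366138] [ 485.54682596 -184.78628296  279.94819274] [511.26459268  25.49661628 294.93001502]
297 172 [676.2 -63.5 119.8]
293 166 [689.3 -52.2 126.7]
301 166 [690.8 -72.7 126. ]
297 180 [669.3 -66.4  74.4]
latch [676.90527361 -83.52247906 111.90144274] [702.52709388 -38.84760057 129.71824038] 159
```

```bash
cat >> h.py <<'E'
from scipy.spatial.transform import Rotation as R
D=np.array([.9949,.1005]); O=np.array([566.5,-73.5])   # box: dir towards latch, origin
def rep(target=None):
    s=get_state(); M=R.from_rotvec(s['tool_rot']).as_matrix()
    print('t',round(s['time'],2),'pos',s['tool_pos'].round(1),'y',M[:,1].round(3),'z',M[:,2].round(3),'q',s['joints'].round(3),'F',s['force'].round(1),'w',round(s['gripper_width'],3),'g',round(s['grasp_force'],1))
    if target is not None: print('shift cm',(M.T@(np.array(target)-s['tool_pos'])/10).round(2),'turn',round(-(np.arctan2(.9949,-.1005)-np.arctan2(M[1,1],M[0,1])),3))
E
python3 -m crank '[[0,0,0,-0.15,-1],[0,0,0,-0.15,-1],[0,0,0,-0.147,-1],[0,0,0,0,-1]]' 30; python3 -c "
from h import *
rep([538,258.6,150])"
```

```text
time: 0.6
tool_pos: [228.6, 634.7, 230.6]
tool_rot: [0.156, -3.137, 0.002]
force: [0.1, -0.5, -0.1]
gripper_width: 1.0
grasp_force: 0.0
t 0.6 pos [228.6 634.7 230.6] y [-0.099  0.995 -0.001] z [-0.001 -0.001 -1.   ] q [ 1.075  0.287  1.577 -0.     1.279 -0.595] F [ 0.1 -0.5 -0.1] w 1.0 g 0.0
shift cm [-27.06 -40.49   8.08] turn -0.001
```

```bash
python3 -m crank '[[-2.7,-4.05,0,0,-1],[-2.7,-4.05,0,0,-1],[-2.7,-4.05,0,0,-1],[-2.7,-4.05,0,0,-1],[-2.7,-4.05,1,0,-1],[-2.7,-4.05,1,0,-1],[-2.7,-4.05,1,0,-1],[-2.7,-4.05,1,0,-1],[-2.7,-4.05,1,0,-1],[-2.7,-4.05,1,0,-1],[0,0,0,0,-1],[0,0,0,0,-1]]'; python3 -c "
from h import *
rep([538,258.6,29])
im,W,c=pts('wrist'); cv2.imwrite('pics/w1.png',im[...,::-1])
m=(W[...,2]>55)&(W[...,2]<85)
n,l,st,ce=cv2.connectedComponentsWithStats(m.astype(np.uint8))
for i in range(1,n):
    if st[i,4]>300:
        w=W[l==i]; print(ce[i],st[i,4],np.percentile(w,[1,99],axis=0).round(1).tolist())
"
```

```text
time: 2.1
tool_pos: [538.0, 259.5, 171.2]
tool_rot: [0.156, -3.137, -0.0]
force: [-0.5, 0.4, 0.4]
gripper_width: 1.0
grasp_force: 0.0
t 2.1 pos [538.  259.5 171.2] y [-0.099  0.995  0.   ] z [-0.001  0.    -1.   ] q [ 0.28   0.174  1.825  0.     1.144 -1.391] F [-0.5  0.4  0.4] w 1.0 g 0.0
shift cm [-0.   -0.1  14.22] turn -0.001
[274.11564626 208.03619048] 3675 [[512.1, 236.6, 57.7], [557.5, 280.9, 70.8]]
[406.91962175 253.98079196] 3384 [[539.1, 336.4, 56.3], [581.3, 381.9, 70.7]]
[ 95.28085106 322.2106383 ] 470 [[632.0, 118.2, 55.5], [653.5, 139.8, 70.7]]
[310.61257764 374.24611801] 2576 [[652.9, 278.5, 55.7], [692.0, 327.4, 72.7]]
```

View pics/w1.png

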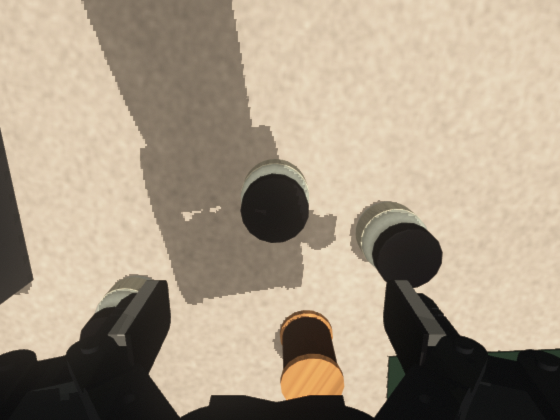

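The target jar's cap is at (275,208), centred between the fingers; the neighbouring jar at (407,254) leaves room for the right-hand finger.

```bash
python3 -m crank '[[0.2,-0.1,3.5,0,-1],[0,0,3.5,0,-1],[0,0,3.5,0,-1],[0,0,2.5,0,-1],[0,0,1.5,0,-1],[0,0,0,0,-1],[0,0,0,0,0.6],[0,0,0,0,0.6],[0,0,0,0,0.6],[0,0,0,0,0.6]]' 35; python3 -c "
from h import *
rep()"
```

```text
time: 3.4
tool_pos: [537.5, 258.4, 28.3]
tool_rot: [-0.159, 3.135, 0.001]
force: [-2.2, -0.8, 6.7]
gripper_width: 0.602
grasp_force: 36.8
t 3.4 pos [537.5 258.4  28.3] y [-0.101  0.995  0.   ] z [ 0.002  0.001 -1.   ] q [ 0.278  0.36   1.894 -0.     0.885 -1.394] F [-2.2 -0.8  6.7] w 0.602 g 36.8
```

Gripped. Lift and check how high the forearm sits above the tool, for clearance past the raised lid.

```bash
python3 -m crank '[[0,0,-0.5,0,0.6],[0,0,-2,0,0.6],[0,0,-4,0,0.6],[0,0,-5,0,0.6],[0,0,-5,0,0.6],[0,0,-3,0,0.6],[0,0,-1,0,0.6],[0,0,0,0,0.6]]'; python3 -c "
from h import *
rep([*(O+33*D),200])
for n in('side','top'):
    im,W,c=pts(n); cv2.imwrite('pics/%s1.png'%n,im[...,::-1]); np.save(n+'1.npy',W)
d=W.reshape(-1,3); d=d[(d[:,2]>150)&(d[:,1]>60)&(d[:,0]>250)&(d[:,0]<640)]
for x in range(300,640,20):
    e=d[(abs(d[:,0]-x)<10)]
    if len(e): print(x,e[:,1].min().round(),e[:,1].max().round(),e[:,2].min().round(),np.median(e[:,2]).round(),e[:,2].max().round())
"
```

```text
time: 4.4
tool_pos: [536.2, 258.2, 231.5]
tool_rot: [-0.159, 3.137, 0.0]
force: [0.4, -0.7, -3.8]
gripper_width: 0.603
grasp_force: 37.4
t 4.4 pos [536.2 258.2 231.5] y [-0.101  0.995  0.   ] z [ 0.  0. -1.] q [ 0.278  0.112  1.779 -0.     1.25  -1.394] F [ 0.4 -0.7 -3.8] w 0.603 g 37.4
shift cm [ -2.96 -33.3    3.15] turn 0.001
300 133.0 242.0 541.0 614.0 623.0
320 139.0 246.0 536.0 606.0 615.0
340 145.0 251.0 529.0 598.0 609.0
360 152.0 255.0 521.0 590.0 599.0
380 159.0 259.0 513.0 581.0 590.0
400 166.0 276.0 513.0 573.0 582.0
420 174.0 284.0 505.0 562.0 573.0
440 173.0 289.0 485.0 546.0 565.0
460 176.0 295.0 473.0 542.0 556.0
480 182.0 301.0 465.0 534.0 546.0
500 187.0 308.0 208.0 502.0 542.0
520 194.0 325.0 205.0 511.0 536.0
540 191.0 318.0 207.0 515.0 529.0
560 193.0 318.0 318.0 511.0 524.0
580 208.0 251.0 455.0 501.0 516.0
```

View pics/side1.png

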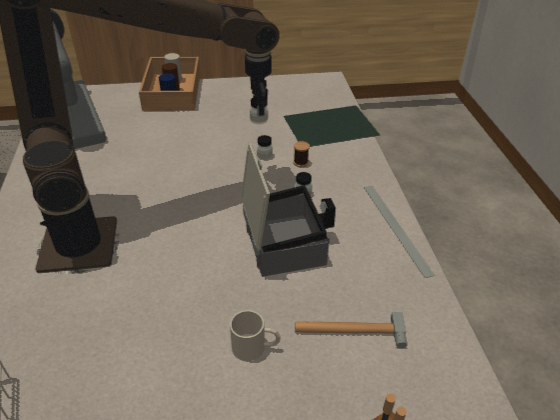

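The side view shows the arm holding the jar at (259,112), wrist knuckle at (262,35), and forearm sloping up to the left. It could come close to the lid's top edge, so I'll measure its underside.

```bash
python3 -c "
from h import *
W=np.load('side1.npy'); q1=.278
f=np.array([np.cos(q1),np.sin(q1)]); l=np.array([-f[1],f[0]])
P=W[:110,90:300].reshape(-1,3); P=P[(P[:,2]>240)&(P[:,1]>100)&(P[:,1]<400)]
s=(P[:,:2]-[536.2,258.2])@f; y=(P[:,:2]-[536.2,258.2])@l; z=P[:,2]-231.5
for a in range(-260,80,20):
    m=abs(s-a)<10
    if m.sum()>5: i=z[m].argmin(); print(a,m.sum(),'low z',np.percentile(z[m],[2,10]).round(),'lat',y[m].min().round(),y[m].max().round(),'zmax',z[m].max().round())
"
```

```text
-260 280 low z [304. 312.] lat -59.0 -35.0 zmax 382.0
-240 283 low z [298. 306.] lat -60.0 -39.0 zmax 377.0
-220 287 low z [289. 299.] lat -57.0 -36.0 zmax 373.0
-200 280 low z [283. 292.] lat -56.0 -29.0 zmax 367.0
-180 295 low z [276. 286.] lat -57.0 -18.0 zmax 361.0
-160 282 low z [271. 280.] lat -56.0 3.0 zmax 355.0
-140 281 low z [262. 274.] lat -52.0 19.0 zmax 347.0
-120 312 low z [253. 263.] lat -62.0 18.0 zmax 340.0
-100 307 low z [246. 257.] lat -63.0 53.0 zmax 331.0
-80 314 low z [240. 249.] lat -61.0 56.0 zmax 322.0
-60 269 low z [232. 239.] lat -61.0 52.0 zmax 313.0
-40 435 low z [136. 152.] lat -62.0 56.0 zmax 306.0
-20 894 low z [28. 56.] lat -70.0 55.0 zmax 300.0
0 657 low z [38. 63.] lat -72.0 67.0 zmax 296.0
20 354 low z [ 22. 137.] lat -64.0 56.0 zmax 290.0
40 59 low z [148. 173.] lat -60.0 43.0 zmax 273.0
```

```bash
python3 -m crank '[[-1.2,-2.5,0,0,0.6],[-1.2,-5,0,0,0.6],[-1.2,-5,0,0,0.6],[0,-5,0,0,0.6],[0,-5,0,0,0.6],[0,-5,0,0,0.6],[0,-4,0,0,0.6],[0,-1.8,0,0,0.6],[0,0,0,0,0.6]]'; python3 -c "
from h import *
im,W,c=pts('wrist'); cv2.imwrite('pics/w2.png',im[...,::-1]); np.save('w2.npy',W)
rep([*(O+40*D),90])"
```

```text
time: 5.62
tool_pos: [605.3, -69.9, 229.7]
tool_rot: [0.156, -3.135, -0.002]
force: [-0.5, 0.2, -2.8]
gripper_width: 0.604
grasp_force: 37.4
t 5.67 pos [605.4 -68.8 230.1] y [-0.101  0.995  0.002] z [-0.002  0.002 -1.   ] q [-2.800e-01  1.460e-01  1.744e+00  1.000e-03  1.254e+00 -1.952e+00] F [ 0.2 -0.  -2.2] w 0.601 g 37.4
shift cm [-0.11 -0.1  14.01] turn 0.0
```

View pics/w2.png

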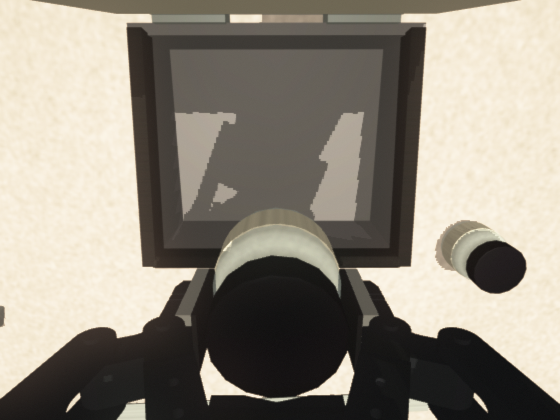

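Wrist view: the jar is held upright at (277,310) and the box mouth spans columns 130–425. The inner floor shows at (170–390, 50–220). I'll verify the box centre and the rim from this depth map.

```bash
python3 -c "
from h import *
W=np.load('w2.npy').reshape(-1,3); W=W[~np.isnan(W[:,0])]
d=W[:,:2]-O; bx=-(d@D); by=-(d@np.array([-D[1],D[0]])); z=W[:,2]
m=(z>70)&(z<112)&(bx<150)&(abs(by)<130)&(bx>-110)
print('rim bx',np.percentile(bx[m],[.5,99.5]),'by',np.percentile(by[m],[.5,99.5]))
for a in range(-110,100,10):
    k=m&(abs(bx-a)<5)&(abs(by)>88)
    if k.sum()>10: print(a,k.sum(),np.percentile(z[k],[5,50,95]).round(1),by[k].min().round(),by[k].max().round())
m=(z<12)&(z>4)&(abs(bx)<95)&(abs(by)<97)
print('floor by',np.percentile(by[m],[.5,99.5]),'bx max',np.percentile(bx[m],99.5),np.median(z[m]))
"
```

```text
rim bx [-82.77071029  93.29392916] by [-101.36258856  100.27985189]
-80 224 [ 70.7  77.8 108.5] -98.0 97.0
-70 221 [ 71.5 101.9 111.2] -98.0 97.0
-60 223 [ 71.6 101.2 110.7] -98.0 97.0
-50 235 [ 71.3 101.5 111.2] -98.0 97.0
-40 245 [ 71.3 102.2 110.9] -98.0 97.0
-30 251 [ 71.3 100.9 110.9] -101.0 97.0
-20 316 [ 90.6 104.2 111.9] -101.0 101.0
-10 561 [ 92.  110.3 111.8] -102.0 101.0
0 663 [ 91.3 109.5 111.2] -102.0 101.0
10 676 [ 89.7 108.3 110.1] -102.0 101.0
20 703 [ 88.7 107.  108.7] -102.0 100.0
30 712 [ 87.2 105.6 107.5] -102.0 101.0
40 718 [ 86.1 104.4 106.1] -102.0 101.0
50 737 [ 84.5 103.1 104.9] -102.0 101.0
60 752 [ 83.3 101.8 103.6] -102.0 101.0
70 769 [ 82.  100.6 102.3] -102.0 101.0
80 801 [ 79.9  99.1 101. ] -102.0 101.0
90 293 [ 86.1  87.6 107.8] -106.0 104.0
floor by [-96.05287348  96.2095457 ] bx max 81.3016177592095 9.389857655387573
```

```bash
python3 -m crank '[[1,-0.1,2,0,0.6],[0,0,3,0,0.6],[0,0,3,0,0.6],[0,0,3,0,0.6],[0,0,2,0,0.6],[0,0,0,0,0.6],[0,0,0,0,0.6]]'; python3 -c "
from h import *
rep([*(O+28*D),40]); print(get_state()['tau'].round(2))
im,W,c=pts('side'); cv2.imwrite('pics/s2.png',cv2.resize(im[40:320,150:420,::-1],None,fx=2,fy=2)); np.save('s2.npy',W)
d=W.reshape(-1,3)[:,:2]-O; bx=-(d@D).reshape(420,560); z=W[...,2]
im,W,c=pts('top'); z=W[...,2]; d=W[...,:2]-O; bx=-(d@D); by=-(d@np.array([-D[1],D[0]]))
m=(z>150)&(z<310)&(bx>40)&(bx<140)&(abs(by)<110)
k=np.polyfit(z[m],bx[m],1); print('lid outer slope',k, 'angle',np.pi/2+np.arctan(k[0]),m.sum())
"
```

```text
time: 6.55
tool_pos: [597.0, -71.2, 102.6]
tool_rot: [-0.16, 3.135, -0.001]
force: [0.2, -0.1, -1.8]
gripper_width: 0.602
grasp_force: 37.4
t 6.55 pos [597.  -71.2 102.6] y [-0.102  0.995 -0.001] z [ 0.002 -0.001 -1.   ] q [-0.287  0.261  1.858  0.     1.02  -1.96 ] F [ 0.2 -0.1 -1.8] w 0.602 g 37.4
shift cm [0.27 0.08 6.26] turn 0.001
[ 1.200e-01 -3.657e+01 -2.605e+01  0.000e+00  3.000e-02  0.000e+00]
lid outer slope [ -0.15955515 115.46879718] angle 1.412574837947938 840
```

View pics/s2.png

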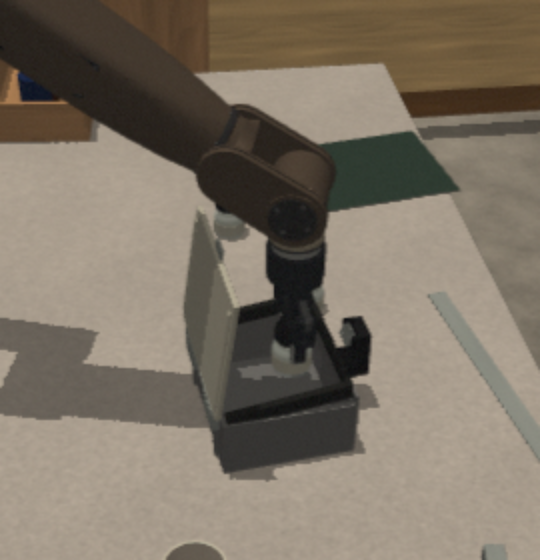

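The jar is over the box at crop (290,355). The knuckle at (295,215) is still above the lid's top edge (200,210). I'll go down slowly while watching forces.

```bash
python3 -m crank '[[0.2,0,1,0,0.6],[0,0,1,0,0.6],[0,0,1,0,0.6],[0,0,1,0,0.6],[0,0,0.5,0,0.6],[0,0,0,0,0.6],[0,0,0,0,0.6]]'
cat > chk.py <<'E'
from h import *
rep([*(O+28*D),37]); print(get_state()['tau'].round(2))
im,W,c=pts('top'); z=W[...,2]; d=W[...,:2]-O; bx=-(d@D); by=-(d@np.array([-D[1],D[0]]))
m=(z>130)&(z<310)&(bx>40)&(bx<160)&(abs(by)<108)
k=np.polyfit(z[m],bx[m],1); print('lid angle',np.pi/2+np.arctan(k[0]),m.sum())
E
python3 chk.py
```

```text
time: 7.52
tool_pos: [594.4, -71.8, 56.7]
tool_rot: [-0.159, 3.137, -0.0]
force: [-0.1, -0.4, -1.4]
gripper_width: 0.599
grasp_force: 37.4
t 7.53 pos [594.4 -71.8  56.7] y [-0.101  0.995 -0.   ] z [ 0.001 -0.    -1.   ] q [-0.289  0.322  1.881 -0.     0.939 -1.961] F [-0.1 -0.4 -1.4] w 0.599 g 37.4
shift cm [-0.    0.11  1.97] turn 0.001
[ 0.00e+00 -3.80e+01 -2.51e+01 -0.00e+00  1.00e-02  0.00e+00]
lid angle 1.4162827501232562 918
```

```bash
python3 -m crank '[[0,0,0.5,0,0.6],[0,0,0.5,0,0.6],[0,0,0.5,0,0.6],[0,0,0.2,0,0.6],[0,0,0.2,0,0.6],[0,0,0,0,0.6]]'; python3 chk.py
```

```text
time: 8.32
tool_pos: [594.0, -71.7, 37.2]
tool_rot: [0.159, -3.137, -0.0]
force: [0.4, 0.5, -2.5]
gripper_width: 0.602
grasp_force: 37.4
t 8.32 pos [594.  -71.7  37.2] y [-0.101  0.995  0.   ] z [-0.  0. -1.] q [-0.29   0.351  1.886 -0.     0.905 -1.961] F [ 0.4  0.5 -2.5] w 0.602 g 37.4
shift cm [-0.05  0.1   0.02] turn 0.0
[-1.000e-02 -3.867e+01 -2.462e+01 -0.000e+00 -1.000e-02 -0.000e+00]
lid angle 1.4160410468970035 910
```

```bash
python3 -m crank '[[0,0,0.1,0,0.6],[0,0,0.1,0,0.6],[0,0,0.1,0,0.6],[0,0,0,0,0.6]]'; python3 chk.py
```

```text
time: 8.88
tool_pos: [594.3, -71.8, 36.3]
tool_rot: [0.159, -3.137, 0.0]
force: [-3.1, 1.1, 7.5]
gripper_width: 0.603
grasp_force: 38.4
t 8.88 pos [594.3 -71.8  36.3] y [-0.101  0.995 -0.   ] z [-0. -0. -1.] q [-0.289  0.353  1.885 -0.     0.904 -1.962] F [-3.1  1.1  7.5] w 0.603 g 38.4
shift cm [-0.01  0.11 -0.07] turn 0.001
[-1.100e-01 -3.385e+01 -2.309e+01  6.000e-02 -1.130e+00  1.000e-02]
lid angle 1.4160064594749335 918
```

Contact with the floor (Fz +7.5 N); release and lift.

```bash
python3 -m crank '[[0,0,-0.1,0,-0.3],[0,0,0,0,-0.6],[0,0,0,0,-0.6],[0,0,0,0,-0.6],[0,0,-1,0,-0.6],[0,0,-2,0,-0.6],[0,0,-3,0,-0.6],[0,0,-4,0,-0.6],[0,0,-4,0,-0.6],[0,0,-4,0,-0.6],[0,0,-4,0,1],[0,0,0,0,1]]'; python3 -c "
from h import *
rep()
im,W,c=pts('wrist'); cv2.imwrite('pics/w3.png',im[...,::-1])
d=W[...,:2]-O; bx=-(d@D); by=-(d@np.array([-D[1],D[0]])); z=W[...,2]
m=(abs(bx+28)<45)&(abs(by)<45)&(z>66)&(z<84); print(m.sum(),np.percentile(bx[m],[1,99]),np.percentile(by[m],[1,99]),np.median(z[m]))"
```

```text
time: 10.42
tool_pos: [596.3, -72.3, 262.3]
tool_rot: [-0.159, 3.127, -0.006]
force: [0.2, 0.6, 0.4]
gripper_width: 0.384
grasp_force: 0.0
t 10.43 pos [596.3 -72.3 262.3] y [-0.101  0.995 -0.004] z [ 0.011 -0.003 -1.   ] q [-0.289  0.095  1.74  -0.     1.295 -1.962] F [0.2 0.6 0.4] w 0.384 g 0.0
2173 [-48.06639722  -2.83967177] [-21.78211553  22.16311692] 77.31822800011116
```

View pics/w3.png

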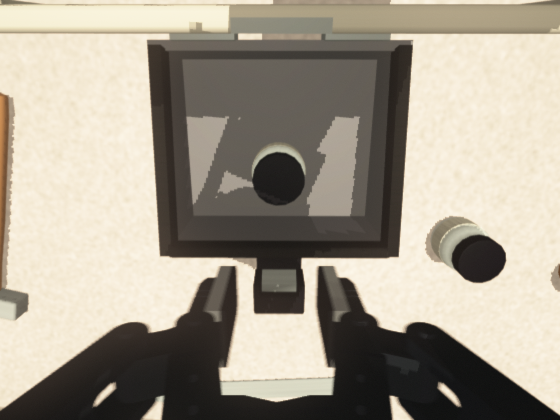

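The jar stands upright on the floor at (278,178), near the box's centre; the lid is still open at the top of the picture. Next I shut the gripper, go over and behind the lid.

```bash
python3 -m crank '[[0,0,-4,0,1],[0,0,-4,0,1],[1,0,-1,0,1],[3,0,0,0,1],[4,0,0,0,1],[4,0,0,0,1],[3,0,0,0,1],[0,0,0,0,1],[0,0,0,0,1]]'; python3 -c "
from h import *
t=O-118*D
rep([*t,240])"; python3 chk.py
```

```text
time: 11.6
tool_pos: [444.7, -86.7, 344.1]
tool_rot: [0.159, -3.136, -0.001]
force: [0.2, 0.4, 0.3]
gripper_width: 0.001
grasp_force: 0.0
t 11.6 pos [444.7 -86.7 344.1] y [-0.101  0.995  0.001] z [-0.001  0.001 -1.   ] q [-0.417 -0.289  1.949  0.     1.483 -2.089] F [0.2 0.4 0.3] w 0.001 g 0.0
shift cm [-0.46  0.08 10.41] turn 0.0
t 11.6 pos [444.7 -86.7 344.1] y [-0.101  0.995  0.001] z [-0.001  0.001 -1.   ] q [-0.417 -0.289  1.949  0.     1.483 -2.089] F [0.2 0.4 0.3] w 0.001 g 0.0
shift cm [-15.08   0.06  30.7 ] turn 0.0
[-9.000e-02 -1.979e+01 -3.044e+01 -1.000e-02  2.000e-02 -0.000e+00]
lid angle 1.401497823404548 266
```

```bash
python3 -m crank '[[0,0.1,3,0,1],[0,0,3,0,1],[0,0,3,0,1],[0,0,1,0,1],[-1,0,0,0,1],[-1,0,0,0,1],[-0.7,0,0,0,1],[-0.7,0,0,0,1],[-0.7,0,0.1,0,1],[0,0,0,0,1]]'; python3 chk.py
```

```text
time: 12.9
tool_pos: [485.9, -81.6, 244.3]
tool_rot: [-0.159, 3.137, 0.0]
force: [-0.1, -0.1, -1.0]
gripper_width: 0.006
grasp_force: 0.0
t 12.9 pos [485.9 -81.6 244.3] y [-0.101  0.995  0.   ] z [ 0.  0. -1.] q [-0.373 -0.135  2.     0.     1.277 -2.045] F [-0.1 -0.1 -1. ] w 0.006 g 0.0
shift cm [-1.089e+01 -1.000e-02  2.073e+01] turn 0.001
[ 2.000e-02 -2.381e+01 -2.951e+01 -0.000e+00 -1.000e-02  1.000e-02]
lid angle 1.4064888865753897 314
```

```bash
python3 -m crank '[[-0.7,0,0.1,0,1],[-0.7,0,0.1,0,1],[-0.7,0,0.2,0,1],[0,0,0,0,1]]'; python3 chk.py
```

```text
time: 13.45
tool_pos: [507.0, -79.5, 240.1]
tool_rot: [-0.159, 3.137, 0.0]
force: [-0.1, -0.2, -0.5]
gripper_width: -0.002
grasp_force: 0.0
t 13.45 pos [507.  -79.5 240.1] y [-0.101  0.995  0.   ] z [ 0.001  0.    -1.   ] q [-0.354 -0.082  1.96   0.     1.264 -2.026] F [-0.1 -0.2 -0.5] w -0.002 g 0.0
shift cm [-8.770e+00 -1.000e-02  2.031e+01] turn 0.001
[ 2.000e-02 -2.565e+01 -2.913e+01  0.000e+00 -0.000e+00  1.000e-02]
lid angle 1.2699097113694657 322
```

```bash
python3 -m crank '[[-1,0,0.35,0,1],[-1,0,0.4,0,1],[-1,0,0.5,0,1],[-1,0,0.5,0,1],[-1,0,0.6,0,1],[-1,0,0.7,0,1],[-0.7,0,0.8,0,1],[-0.7,0,0.85,0,1],[-0.7,0,0.85,0,1],[-0.7,0,0.85,0,1],[0,0,0,0,1]]'
python3 - <<'E'
from h import *
rep([*(O+57*D),120])
E
```

```text
time: 14.88
tool_pos: [593.6, -70.4, 174.9]
tool_rot: [0.159, -3.135, -0.001]
force: [-0.6, 0.2, 0.5]
gripper_width: 0.001
grasp_force: 0.0
t 14.88 pos [593.6 -70.4 174.9] y [-0.101  0.995  0.001] z [-0.002  0.001 -1.   ] q [-0.288  0.172  1.82   0.     1.152 -1.96 ] F [-0.6  0.2  0.5] w 0.001 g 0.0
shift cm [-2.98 -0.04  5.48] turn 0.001
```

```bash
python3 -m crank '[[-0.6,0,0.9,0,1],[-0.6,0,0.9,0,1],[-0.6,0,0.8,0,1],[-0.6,0,0.7,0,1],[-0.5,0,0.5,0,1],[0,0,0.3,0,1],[0,0,0,0,1]]'
cat > c2.py <<'E'
from h import *
rep([*(O+57*D),105])
im,W,c=pts('side'); d=W[...,:2]-O; bx=-(d@D); by=-(d@np.array([-D[1],D[0]])); z=W[...,2]
m=(abs(by)<105)&(bx<88)&(bx>-85)&(z>93)&(z<190)&(im.min(-1)>90)
n,l,st,_=cv2.connectedComponentsWithStats(m.astype(np.uint8)); m=l==1+st[1:,4].argmax()
k=np.polyfit(bx[m],z[m],1); k=np.polyfit(bx[m][abs(z[m]-np.polyval(k,bx[m]))<4],z[m][abs(z[m]-np.polyval(k,bx[m]))<4],1)
print('lid',-np.arctan(k[0]),'z press',np.polyval(k,-57),m.sum())
cv2.imwrite('pics/s3.png',cv2.resize(im[40:320,150:420,::-1],None,fx=2,fy=2))
E
python3 c2.py
```

```text
time: 15.75
tool_pos: [622.7, -67.7, 135.1]
tool_rot: [0.159, -3.137, -0.0]
force: [0.7, 0.9, -0.7]
gripper_width: -0.003
grasp_force: 0.0
t 15.75 pos [622.7 -67.7 135.1] y [-0.101  0.995  0.   ] z [-0.  0. -1.] q [-0.27   0.274  1.776  0.     1.092 -1.942] F [ 0.7  0.9 -0.7] w -0.003 g 0.0
shift cm [-0.05 -0.01  3.01] turn 0.001
lid 0.1860210689929581 z press 133.29710668497017 1246
```

View pics/s3.png

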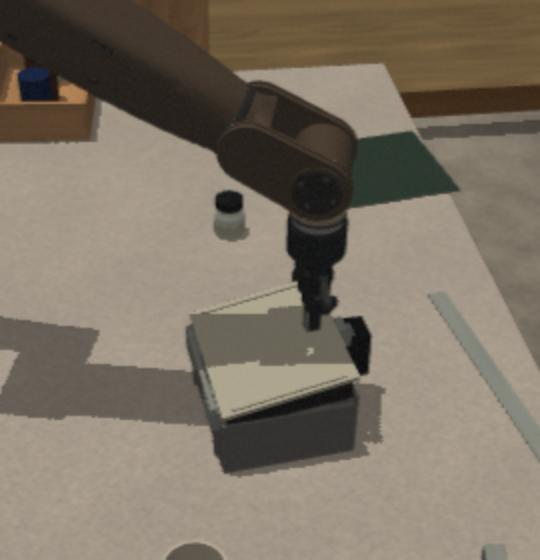

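The lid is at about 0.19 rad, with the fingertips on its middle line at crop (312,325), ready to press.

```bash
for i in 1; do python3 -m crank '[[0,0,0.3,0,1],[0,0,0.3,0,1],[0,0,0.2,0,1],[0,0,0,0,1]]'; done; python3 c2.py
```

```text
time: 16.3
tool_pos: [622.5, -67.7, 127.0]
tool_rot: [0.159, -3.137, -0.0]
force: [0.2, -0.1, 0.4]
gripper_width: -0.001
grasp_force: 0.0
t 16.3 pos [622.5 -67.7 127. ] y [-0.101  0.995  0.   ] z [-0.001  0.    -1.   ] q [-0.27   0.283  1.781 -0.     1.078 -1.942] F [ 0.2 -0.1  0.4] w -0.001 g 0.0
shift cm [-0.07 -0.02  2.2 ] turn 0.0
lid 0.13840152542460696 z press 125.83615559355177 1223
```

```bash
python3 -m crank '[[0,0,0.2,0,1],[0,0,0.2,0,1],[0,0,0,0,1],[0,0,0,0,1]]' | grep -E 'pos|force'; python3 -m crank '[[0,0,0.15,0,1],[0,0,0.15,0,1],[0,0,0,0,1],[0,0,0,0,1]]'| grep -E 'pos|force'
```

```text
tool_pos: [622.9, -67.8, 123.5]
force: [0.6, 1.3, 0.3]
grasp_force: 0.4
tool_pos: [623.3, -67.8, 121.0]
force: [0.4, 1.0, 5.9]
grasp_force: 2.4
```

```bash
python3 -m crank '[[0,0,0.1,0,1],[0,0,0,0,1],[0,0,0,0,1]]' | grep -E 'pos|force'; python3 -m crank '[[0,0,0.1,0,1],[0,0,0,0,1],[0,0,0,0,1]]'| grep -E 'pos|force'
```

```text
tool_pos: [623.4, -67.8, 120.4]
force: [-0.2, 1.0, 6.7]
grasp_force: 3.0
tool_pos: [623.5, -67.8, 119.7]
force: [0.3, 0.7, 7.2]
grasp_force: 3.5
```

```bash
python3 -m crank '[[0,0,0.15,0,1],[0,0,0.15,0,1],[0,0,0,0,1]]' | grep -E 'pos|force'; python3 -m crank '[[0,0,0.1,0,1],[0,0,0.1,0,1],[0,0,0,0,1]]'| grep -E 'pos|force'
```

```text
tool_pos: [623.8, -67.8, 117.4]
force: [-1.1, 1.2, 10.1]
grasp_force: 4.6
tool_pos: [624.0, -67.7, 116.1]
force: [-1.6, 1.3, 12.2]
grasp_force: 5.7
```

```bash
python3 -m crank '[[0,0,0.1,0,1],[0,0,0.1,0,1],[0,0,0,0,1]]' | grep -E 'pos|force'; python3 -m crank '[[0,0,0.1,0,1],[0,0,0.1,0,1],[0,0,0,0,1]]'| grep -E 'pos|force';python3 c2.py
```

```text
tool_pos: [624.2, -67.7, 114.6]
force: [-2.2, 2.4, 13.5]
grasp_force: 6.6
tool_pos: [624.4, -67.7, 112.6]
force: [-1.5, 2.3, 12.8]
grasp_force: 6.4
t 19.6 pos [624.4 -67.7 112.6] y [-0.101  0.995 -0.001] z [ 0.004 -0.    -1.   ] q [-2.700e-01  3.020e-01  1.787e+00  1.000e-03  1.049e+00 -1.942e+00] F [-1.5  2.3 12.8] w -0.001 g 6.4
shift cm [0.12 0.01 0.76] turn 0.001
lid 0.05326499051120423 z press 112.9556792724147 1197
```

```bash
for k in 1; do python3 -m crank '[[0,0,0.1,0,1],[0,0,0,0,1]]' | grep -E 'pos|force'; python3 -m crank '[[0,0,0.1,0,1],[0,0,0,0,1]]'| grep -E 'pos|force';done; python3 c2.py
```

```text
tool_pos: [624.5, -67.7, 111.9]
force: [-2.4, 1.9, 13.6]
grasp_force: 6.7
tool_pos: [624.5, -67.7, 111.1]
force: [-2.0, 2.5, 14.4]
grasp_force: 7.1
t 20.15 pos [624.5 -67.7 111.1] y [-0.101  0.995 -0.001] z [ 0.004 -0.    -1.   ] q [-2.700e-01  3.040e-01  1.787e+00  1.000e-03  1.046e+00 -1.942e+00] F [-2.   2.5 14.4] w -0.002 g 7.1
shift cm [0.14 0.01 0.61] turn 0.001
lid 0.04113228763234204 z press 111.2272531211448 1192
```

```bash
python3 -m crank '[[0,0,0.1,0,1],[0,0,0,0,1]]' | grep -E 'pos|force'; python3 -m crank '[[0,0,0.1,0,1],[0,0,0,0,1]]'| grep -E 'pos|force'; python3 -m crank '[[0,0,0.1,0,1],[0,0,0,0,1]]'| grep -E 'pos|force'
```

```text
tool_pos: [624.6, -67.7, 110.3]
force: [-1.9, 2.8, 14.7]
grasp_force: 7.5
tool_pos: [624.7, -67.7, 109.3]
force: [-1.9, 2.7, 15.1]
grasp_force: 7.4
tool_pos: [624.8, -67.7, 108.4]
force: [-1.3, 2.1, 14.5]
grasp_force: 7.5
```

```bash
python3 -m crank '[[0,0,0.1,0,1],[0,0,0,0,1]]' | grep -E 'pos|force'; python3 -m crank '[[0,0,0.1,0,1],[0,0,0,0,1]]'| grep -E 'pos|force'; python3 c2.py
```

```text
tool_pos: [624.8, -67.7, 108.1]
force: [-3.3, 3.1, 17.3]
grasp_force: 8.9
tool_pos: [624.8, -67.7, 108.1]
force: [-6.0, 3.9, 21.4]
grasp_force: 10.7
t 21.45 pos [624.8 -67.7 108.1] y [-0.101  0.995 -0.001] z [ 0.004 -0.    -1.   ] q [-2.690e-01  3.080e-01  1.788e+00  1.000e-03  1.041e+00 -1.942e+00] F [-6.   3.9 21.4] w 0.001 g 10.7
shift cm [0.17 0.   0.31] turn 0.001
lid 0.02117719660186691 z press 108.29589917378345 1172
```

The hard rim is reached (z stays at 108.1 while the force climbs), so the latch should have caught. Back off and check.

```bash
python3 -m crank '[[0,0,-0.2,0,1],[0,0,-0.3,0,1],[0,0,-0.5,0,1],[0,0,-1,0,1],[0,0,-3,0,1],[0,0,-4,0,1],[0,0,-4,0,1],[0,0,-2,0,1],[0,0,0,0,1],[0,0,0,0,1]]'; python3 c2.py
```

```text
time: 22.75
tool_pos: [621.7, -67.5, 249.8]
tool_rot: [0.159, -3.134, -0.002]
force: [0.5, 0.3, 0.5]
gripper_width: -0.002
grasp_force: 0.0
t 22.75 pos [621.7 -67.5 249.8] y [-0.101  0.995  0.001] z [-0.004  0.001 -1.   ] q [-0.27   0.167  1.684 -0.     1.295 -1.942] F [0.5 0.3 0.5] w -0.002 g 0.0
shift cm [-0.2  -0.06 14.48] turn 0.0
lid 0.03465887591549611 z press 110.2440345297778 1148
```

View pics/s3.png

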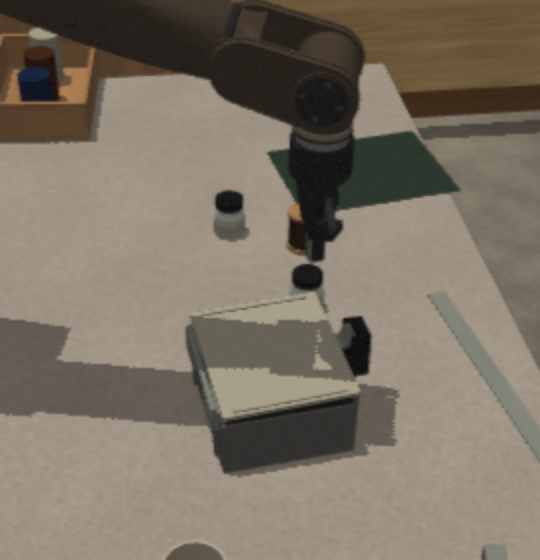

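The lid stays shut at about 0.035 rad with the gripper clear of it. An uncaught lid would have sprung back by 0.06 or more.

```bash
python3 -c "
from rig import close_job
print(close_job())"
```

```text
the job is handed in; nothing more can be done
None
```

The glue jar stands upright in the box, the lid is latched and rests at about 0.035 rad (highest wrist-force reading while pressing was about 22 N), and the job is handed in; no verdict came back.

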